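# Arm the microtome's cutting drive at its guarded toggle

## Robot

A 7-joint arm with a two-finger parallel gripper is mounted at the origin on a cart in front of the work surface, level with it; the furniture and walls round the work are solid. World frame = base frame: x ahead of the robot, y to its left, z up, the work surface at z = 0. Lengths are in m, angles in rad, forces in N, time in s.
With the tool pointing down it reaches from about 0.35 to 0.9 m from the base axis. Payload 19.9 kg.
Tool frame: the origin (TCP) lies at the very end of the fingers, on their centre line; the grasp point (between the pads) lies 19 mm behind it; z points along the fingers, y is the line along which they close (so a half turn about z gives the same grasp; the last joint's range is limited). The gripper opens to 94 mm and grips with 3 to 60 N. Pads are 16 mm wide; open, the fingers measure 119 mm over their backs; the gripper's body (75 mm by 177 mm) begins 78 mm behind the grasp point.
Start: joints at [1.083, 0.417, -0.01, 1.614, 0.005, 1.111, -0.053], TCP at [0.269, -0.564, 0.171] pointing down, gripper open.
Joint ranges: [-2.81, 2.81], [-0.39, 2.02], [-1.27, 1.25], [0.06, 2.57], [-1.19, 4.33], [0.19, 2], [-2.82, 2.82]. Speed limits (rad/s): [1.89, 1.89, 2.39, 2.39, 3.01, 3.01, 3.01].

## Interface

Orientations are given as a rotation vector (axis times angle).
In Python, from plant import manip gives the robot as it stands.
- The arm moves only by the tool drive_tool, never from a script. Its argument "deltas" is one flat list of numbers, 6 for each row, row after row: the shift along the tool's x, y, z each as a share of 2 cm, from -1 to 1, then the turn, a rotation vector about the tool's x, y, z each as a share of 0.12 rad, from -1 to 1. In form: [dx, dy, dz, wx, wy, wz, dx, dy, dz, wx, wy, wz, ...]. A call has 1 to 8 rows; each row shifts and turns the commanded pose from where the row before left it, along the tool's axes as they then stand; what a row does not reach is not made up. A row lasts 1/12 s, in which the tool goes at most 41.7 mm and 7.16 degrees, less where a joint would pass 70% of its speed; a pose out of reach is approached as far as the arm can. A call with a number of a shift or a turn outside -1 to 1 is refused whole. A call with a gripper value outside its range is refused whole. "fingers" is the opening, from 0 (shut) to 1 (fully open), set as the call begins (left out, the last holds). The fingers move at their own pace and stop on an object; "newtons" is the grip in N (left out, the last holds). Time passes only in rows, so rows that do not move let the fingers close. It gives the time, the measured TCP pose, the force, the opening and the grip force at its end, in the units of the state.
- manip.observe(): the state, without advancing time (a new reading comes with each control period).
- manip.snapshot(name): name is "side" or "top" or "wrist"; returns the picture (420x560x3 uint8, blue, green, red); there is no depth.
- manip.camera_model(name): a dict with "mtx" (3x3 intrinsics, pixels), "extrinsics" (4x4, takes a point from camera to world coordinates); the wrist camera has in their place "tool_from_camera" (4x4, takes a point from camera to tool coordinates, whose origin is the TCP and whose axes are the flange's). Camera axes: x right, y up, looking along -z (the intrinsics and any distortion apply to the point x, -y, -z); pixel columns grow to the right and rows downward; lengths in m; the calibration is good to about 2 mm. A picture is of the moment at which its call begins: read the wrist's pose just before it. camera_model takes no time and is no camera call.
- manip.job_done(): hands the job in; it is judged then, once.
The state is a dict: "time": time; "joint_positions": joint angles; "qd": joint speeds; "joint_torque": joint torques, N m; "tcp_pos": TCP position; "tcp_rot": TCP orientation; "contact_force": force on the tool from outside, world axes, zero at the start; "moment": the same for the moment, N m; "gripper_width": opening from 0.0 (shut) to 1.0 (fully open); "finger_force": force on a finger pad.
Only numpy, scipy, OpenCV 4.12 (cv2) and the standard library are available. Lean on these libraries where they do the work, as an engineer would, in place of code of your own. Each camera call takes 0.05 s, during which the arm holds its last target. There are 200 camera calls.

## Task

Arm the microtome's cutting drive on the small white control box: with a fingertip lift the hinged metal guard, push the toggle under it right over to its far side while the finger keeps the guard up, then draw the finger out so that the guard drops fully shut over it. Push and lift with the fingers only: do not shove or pick up the box, do not switch the plain toggle beside the guard, and leave everything else on the table where it stands.

Things in the scene. Friction and masses are not known exactly. Their poses are not given: they have to be found in the camera images.
- drive_box: Drive control box: white case, aluminium panel on top, 110 deep (x) x 150 wide (y) mm, panel 52 mm above the table, 1.8 kg, loose on rubber feet (slides if pushed with over about 10 N). Origin under its centre, x away from the operator (front face at x = -55), y to the operator's left. On the panel: guarded toggle at (8, 36), plain toggle at (8, -40), black dial 13 mm high at (-30, -40).
- guard (a joint): Guard angle, rad: 0 shut, stop at 1.6. Open-sided flap of dark sheet steel, 42 mm wide, 40 g, hinged at its far (+x) edge along the box's y; its front edge swings up and back. A light spring and its weight shut it from any angle (about 0.3 N at the lip); it does not stay open: the finger working below must keep it up. Shut, its top is 37 mm above the panel, its underside 34 mm.
- guard_lip (a point): Middle of the free front edge of the guard's lip; moves with the guard. Shut: 77 mm in front (-x of the box) of the hinge axis and 32.5 mm above the panel. From this edge the 2.5 mm thick lip slopes back and down to 61 mm before the hinge, 20 mm above the panel; the front is open below that, so a fingertip can go under the lip.
- guard_hinge (a point): Middle of the guard's hinge axis: 10 mm above the panel, 30 mm behind (+x of the box) the guarded toggle's pivot. Its axes are those of the box.
- drive_toggle (a joint): Guarded toggle, rad: 0 = off, leaning 0.3 rad to the front (-x of the box); 0.6 = on, leaning 0.3 rad to the back (+x), a hard stop. It is pushed to the back with about 3 N at its tip and snaps over by itself beyond 0.3. Round steel lever 9 mm thick, 25 mm long from its pivot, which lies 4 mm above the panel.
- drive_toggle_tip (a point): Top end of the guarded toggle's lever: 28 mm above the panel; 7.4 mm in front of its pivot when off, 7.4 mm behind it when on.
- plain_toggle (a joint): The same kind of toggle without a guard, 76 mm to the operator's right (-y of the box) of the guarded one; 0 = off (leaning to the front), 0.6 = on. It starts off and must stay off.
- stain_vial: brown glass vial with a black cap, 25 mm across, 48 mm high, loose; origin under its centre. A bystander: must stay where it is.
- drop_bottle: white plastic bottle with a blue cap, 33 mm across, 64 mm high, loose; origin under its centre. A bystander: must stay where it is.
- block_puck: round light puck with four small resin blocks, 36 mm across, 22 mm high, loose; origin under its centre. A bystander: must stay where it is.
- grid_case: flat dark grid case, 75 x 80 x 10 mm, loose; origin under its centre. A bystander: must stay where it is.
- tweezers_a: steel tweezers lying flat, 105 mm long, loose; origin under their centre. A bystander: must stay where it is.
- scint_vial: clear vial with a white cap, 28 mm across, 62 mm high, loose; origin under its centre. A bystander: must stay where it is.

How it is judged:
By the outcome, as a careful person would: the job done as asked, in the order asked, and still so for the second after the job is handed in, with the robot touching nothing.
It also fails if it takes over 38 s, if anything falls off the work surface, if the arm or the gripper's body presses on something with over 40 N, if the wrist force passes 120 N, or if a joint passes its speed limit or range.

## Working session

There is one attempt and no reset: what is moved stays moved. The work goes in short steps, Python scripts to look and compute and a tool call to move; the robot and the scene stay as the last step left them, time stands still between calls to the robot, and variables do not carry over. Pictures are saved under pics/ and viewed, at most 10 in all, crops included, and the job is handed in when it is done.

Besides the shell and the picture viewer there is one more tool, called by a JSON object that holds its "name" and its "arguments", one argument or row to a line. drive_tool: Moves the arm, as the interface text tells. Shift numbers are shares of 2 cm and turn numbers shares of 0.12 rad, none past 1 either way. Its arguments: {"type":"object","properties":{"deltas":{"type":"array","items":{"type":"number","minimum":-1,"maximum":1}},"fingers":{"type":"number"},"newtons":{"type":"number"}},"required":["deltas"]}

```bash
mkdir -p pics; ls; python3 - <<'E'
from plant import manip
import cv2,numpy as np
np.set_printoptions(precision=4,suppress=True)
for n in("top","side"):
    cv2.imwrite(f"pics/{n}0.png",manip.snapshot(n)); m=manip.camera_model(n); print(n,m)
print(manip.camera_model("wrist"))
o=manip.observe();print(o)
E
```

```text
pics
top {'mtx': array([[485.1763,   0.    , 282.1719],
       [  0.    , 485.1763, 211.0539],
       [  0.    ,   0.    ,   1.    ]]), 'extrinsics': array([[-0.0147,  0.9959, -0.089 ,  0.4156],
       [-0.9999, -0.0142,  0.0063,  0.042 ],
       [ 0.005 ,  0.0891,  0.996 ,  1.1976],
       [ 0.    ,  0.    ,  0.    ,  1.    ]])}
side {'mtx': array([[517.4774,   0.    , 281.8695],
       [  0.    , 517.4774, 210.4314],
       [  0.    ,   0.    ,   1.    ]]), 'extrinsics': array([[-0.8261,  0.2741, -0.4925, -0.1605],
       [-0.5635, -0.3909,  0.7278,  1.0653],
       [ 0.007 ,  0.8787,  0.4773,  0.756 ],
       [ 0.    ,  0.    ,  0.    ,  1.    ]])}
{'mtx': array([[335.7469,   0.    , 279.0995],
       [  0.    , 335.7469, 205.7253],
       [  0.    ,   0.    ,   1.    ]]), 'tool_from_camera': array([[ 0.0002,  0.9726,  0.2327,  0.0654],
       [ 1.    , -0.0003,  0.0004, -0.0005],
       [ 0.0005,  0.2327, -0.9726, -0.2145],
       [ 0.    ,  0.    ,  0.    ,  1.    ]])}
{'time': 0.1, 'joint_positions': array([ 1.0835,  0.4179, -0.0103,  1.6141,  0.0047,  1.1107, -0.053 ]), 'qd': array([ 0.0009, -0.0014,  0.0009, -0.0018,  0.0014,  0.0001, -0.0014]), 'joint_torque': array([  0.0018, -85.2581,   0.64  , -42.6699,  -0.0489,   0.0164,
         0.0001]), 'tcp_pos': array([ 0.2693, -0.5636,  0.17  ]), 'tcp_rot': array([-3.0629, -0.6943,  0.0005]), 'contact_force': array([ 0.4255,  0.506 , -0.8207]), 'moment': array([-0.0157,  0.0042, -0.0313]), 'finger_force': 0.0, 'gripper_width': 0.9990750659956317}
```

View pics/top0.png

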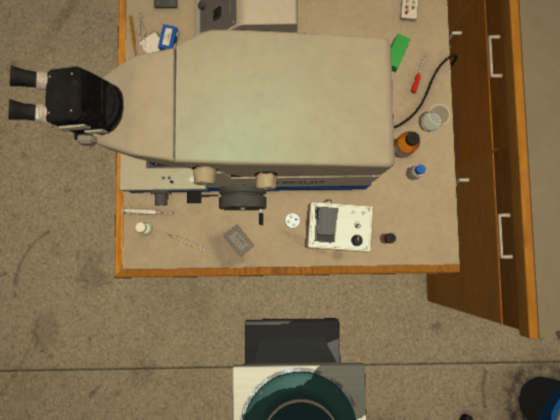

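View pics/side0.png

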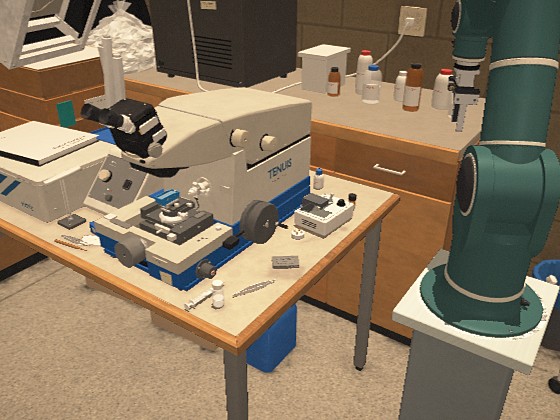

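The top view shows the box at about (340,227), with the guard at its left (326,223), the dial at (357,240) and the microtome just beyond it. I'll enlarge both views.

```bash
python3 - <<'E'
import cv2,numpy as np
t=cv2.imread("pics/top0.png")[190:265,285:405]; s=cv2.imread("pics/side0.png")[165:245,285:385]
cv2.imwrite("pics/c0.png",np.vstack([cv2.resize(t,(720,450),interpolation=cv2.INTER_CUBIC)]))
cv2.imwrite("pics/c1.png",cv2.resize(s,(700,560),interpolation=cv2.INTER_CUBIC))
E
```

```text
(no output)
```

View pics/c0.png

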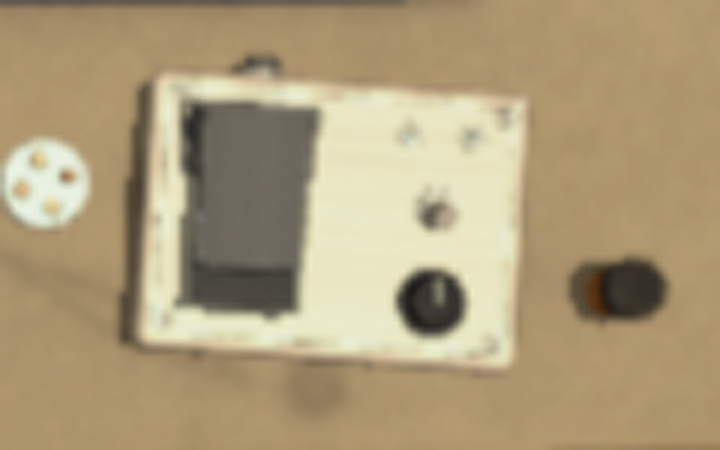

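View pics/c1.png

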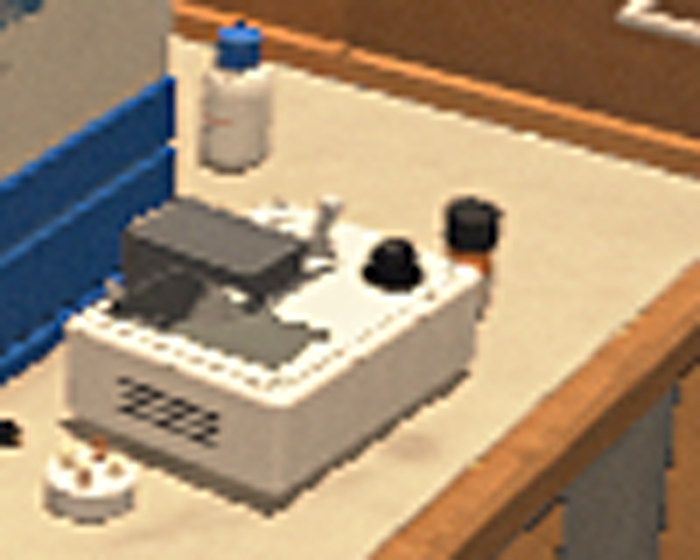

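The crops show the panel corners. In the top crop they are at (155,72), (527,97), (514,367) and (137,347). In the side crop the left, front and right corners are at about (68,318), (275,402) and (480,268).

```bash
cat > h.py <<'E'
import numpy as np,cv2
from scipy.optimize import least_squares
from scipy.spatial.transform import Rotation as R
np.set_printoptions(precision=4,suppress=True)
def proj(K,E,P):
    c=(np.c_[P,np.ones(len(P))]@np.linalg.inv(E).T)[:,:3]*[1,-1,-1]
    u=c@K.T; return u[:,:2]/u[:,2:]
def world(p,P):
    c,s=np.cos(p[2]),np.sin(p[2]); P=np.asarray(P,float)
    return np.c_[p[0]+c*P[:,0]-s*P[:,1],p[1]+s*P[:,0]+c*P[:,1],P[:,2]]
E
python3 - <<'E'
from h import *
from plant import manip
T=manip.camera_model("top");S=manip.camera_model("side")
C=np.array([[55,75,52],[55,-75,52],[-55,-75,52],[-55,75,52]])/1e3
pt=np.array([[155,72],[527,97],[514,367],[137,347]])/6+[285,190]-.4
ps=np.array([[68,318],[275,402],[480,268]])/7+[285,165]-.4
ft=lambda p:(proj(T["mtx"],T["extrinsics"],world(p,C))-pt).ravel()
fs=lambda p:(proj(S["mtx"],S["extrinsics"],world(p,C[[0,3,2]]))-ps).ravel()
for f in(ft,fs,lambda p:np.r_[ft(p),fs(p)]):
    r=least_squares(f,[.4,-.1,0]);print(r.x,r.fun)
p=r.x
for n,P in dict(lip=[-39,36,84.5],hinge=[38,36,62],tip=[.6,36,80],front=[-55,36,52]).items(): 
    W=world(p,[np.array(P)/1e3]);print(n,W[0],(proj(T["mtx"],T["extrinsics"],W)-[285,190])*6)
E
```

```text
[ 0.4799 -0.1018 -0.077 ] [-0.6033 -0.3688  0.4231 -0.5871  0.4569  0.7911 -0.2773  0.1383]
[ 0.4807 -0.0991 -0.0866] [-1.3839 -0.1753  0.6091  0.1205  0.7716 -0.2012]
[ 0.4804 -0.1012 -0.081 ] [-0.733  -0.71    0.2775 -0.6787  0.1243  0.6859 -0.5938 -0.2207 -0.856
 -0.3599  1.2653 -0.1658  1.1146 -0.5344]
lip [ 0.4445 -0.0622  0.0845] [[240.2469 306.8981]]
hinge [ 0.5212 -0.0684  0.062 ] [[246.3893 112.1665]]
tip [ 0.4839 -0.0654  0.08  ] [[245.1748 204.3467]]
front [ 0.4285 -0.0609  0.052 ] [[230.1681 349.8895]]
```

The box pose is about (0.480, −0.101), yaw −0.08. The plan is to close the fingers, raise, yaw to align with the box, then swing across.

{"name": "drive_tool", "arguments": {
  "deltas": [0, 0, -1, 0, 0, 1, 0, 0, -1, 0, 0, 1, 0, 0, -1, 0, 0, 1, 0, 0, -1, 0, 0, 1, 0, 0, 0, 0, 0, 0.4],
  "fingers": 0,
  "newtons": 10
}}

```text
time: 0.52
tcp_pos: [0.2701, -0.5651, 0.2543]
tcp_rot: [3.135, -0.141, 0.004]
contact_force: [0.1, -0.6, 0.2]
gripper_width: 0.682
finger_force: 0.0
```

```bash
cat >> h.py <<'E'
BOX=np.array([.4804,-.1012,-.081])
def state(box=BOX):
    from plant import manip
    o=manip.observe(); Rt=R.from_rotvec(o["tcp_rot"]); B=R.from_euler("z",box[2])
    b=B.inv().apply(o["tcp_pos"]-[box[0],box[1],0])*1e3
    print("t",round(o["time"],2),"box mm",b,"q",o["joint_positions"],"F",o["contact_force"],"w",o["gripper_width"])
    print("toolaxes in box (cols)\n",(B.inv()*Rt).as_matrix())
    return o,b,B,Rt
def go(target_mm,tilt,box=BOX):
    o,b,B,Rt=state(box)
    M=B*R.from_matrix(np.array([[1,0,0],[0,-1,0],[0,0,-1.]]))*R.from_euler("y",tilt)
    print("turn rows",(Rt.inv()*M).as_rotvec()/.12)
    d=B.apply((np.array(target_mm)-b)/1e3)
    print("shift rows now",Rt.inv().apply(d)/.02,"after turn",M.inv().apply(d)/.02)
E
python3 -c "
from h import *
go([-110,36,220],0)"
```

```text
t 0.52 box mm [-172.0984 -479.3842  254.27  ] q [ 1.0081  0.3552  0.0902  1.5135 -0.0329  1.27   -0.5582] F [ 0.0766 -0.5976  0.2168] w 0.6817126366958695
toolaxes in box (cols)
 [[ 1.     -0.0087  0.0024]
 [-0.0087 -1.     -0.0037]
 [ 0.0024  0.0036 -1.    ]]
turn rows [ 0.0304 -0.0203 -0.0722]
shift rows now [  2.8773 -25.8012   1.6266] after turn [  3.1049 -25.7692   1.7135]
```

{"name": "drive_tool", "arguments": {
  "deltas": [0.3, -1, 0, 0, 0, 0, 0.3, -1, 0, 0, 0, 0, 0.3, -1, 0, 0, 0, 0, 0.3, -1, 0, 0, 0, 0, 0.3, -1, 0, 0, 0, 0, 0.3, -1, 0, 0, 0, 0, 0.3, -1, 0, 0, 0, 0, 0.3, -1, 0, 0, 0, 0]
}}

```text
time: 1.18
tcp_pos: [0.3306, -0.4073, 0.2503]
tcp_rot: [-3.139, 0.129, 0.001]
contact_force: [0.1, 0.1, -0.6]
gripper_width: 0.113
finger_force: 0.0
```

{"name": "drive_tool", "arguments": {
  "deltas": [0.3, -1, 0, 0, 0, 0, 0.3, -1, 0, 0, 0, 0, 0, -1, 0, 0, 0, 0, 0, -1, 0, 0, 0, 0, 0, -1, 0, 0, 0, 0, 0, -1, 0, 0, 0, 0, 0, -1, 0, 0, 0, 0, 0, -1, 0, 0, 0, 0]
}}

```text
time: 1.85
tcp_pos: [0.3553, -0.2488, 0.2503]
tcp_rot: [-3.139, 0.129, 0.001]
contact_force: [0.1, -0.2, 0.9]
gripper_width: 0.003
finger_force: 0.0
```

```bash
python3 -c "
from h import *
go([-110,36,220],0.65)"
```

```text
t 1.85 box mm [-112.7263 -157.2765  250.3425] q [ 0.6651 -0.0049 -0.1245  1.9505 -0.0006  1.1965 -1.1121] F [ 0.1391 -0.1847  0.8883] w 0.003391163141363581
toolaxes in box (cols)
 [[ 1.     -0.0012 -0.0005]
 [-0.0012 -1.      0.0002]
 [-0.0005 -0.0002 -1.    ]]
turn rows [ 0.0021  5.4207 -0.0103]
shift rows now [ 0.1252 -9.6637  1.5186] after turn [-0.8096 -9.6638  1.2903]
```

{"name": "drive_tool", "arguments": {
  "deltas": [0, -1, 0, 0, 0, 0, 0, -1, 0, 0, 0, 0, 0, -1, 0, 0, 0, 0, 0, -1, 0, 0, 0, 0, 0, -1, 0, 0, 0, 0, 0, -1, 0, 0, 0, 0, 0, -1, 0, 0, 0, 0, 0, -1, 0, 0, 0, 0]
}}

```text
time: 2.52
tcp_pos: [0.3684, -0.0894, 0.2504]
tcp_rot: [3.139, -0.129, -0.001]
contact_force: [-0.8, 0.2, -0.6]
gripper_width: 0.002
finger_force: 0.0
```

{"name": "drive_tool", "arguments": {
  "deltas": [0, -1, 0, 0, 1, 0, 0, -0.7, 0, 0, 1, 0, 0, 0, 0, 0, 1, 0, 0, 0, 0, 0, 1, 0, 0, 0, 0, 0, 1, 0, 0, 0, 0, 0, 0.4, 0, 0, 0, 0, 0, 0, 0]
}}

```text
time: 3.1
tcp_pos: [0.4006, -0.0621, 0.2322]
tcp_rot: [3.034, -0.126, 0.729]
contact_force: [0.6, -0.9, -0.3]
gripper_width: 0.007
finger_force: 0.0
```

```bash
python3 -c "
from h import *
go([-70,36,120],0.65)
from plant import manip
cv2.imwrite('pics/w1.png',manip.snapshot('wrist'))"
```

```text
t 3.1 box mm [-82.7485  32.4781 232.1959] q [ 0.2768 -0.3868 -0.1484  2.3804 -0.121   0.6756 -1.4514] F [ 0.5978 -0.8598 -0.3458] w 0.006926908918639493
toolaxes in box (cols)
 [[ 0.8909 -0.0017  0.4542]
 [-0.0017 -1.     -0.0006]
 [ 0.4542 -0.0002 -0.8909]]
turn rows [ 0.0063  1.4882 -0.0133]
shift rows now [-1.9801 -0.1761  5.2873] after turn [-2.8875 -0.1761  4.8516]
```

View pics/w1.png

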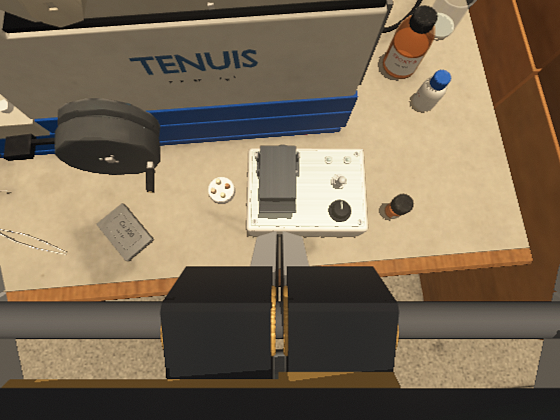

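The wrist view shows the fingertips at column 280. They line up with the guard, whose front edge spans columns 259–296 at row 214. The shoulder joint hit its limit, so the tilt stopped at 0.47 rad. I'll descend in front of the lip, then tilt more.

{"name": "drive_tool", "arguments": {
  "deltas": [-0.36, 0, 0.86, 0, 0, 0, -0.36, 0, 0.86, 0, 0, 0, -0.36, -0.1, 0.86, 0, 0, 0, -0.36, -0.1, 0.86, 0, 0, 0, -0.36, 0, 0.86, 0, 0, 0, -0.36, 0, 0.86, 0, 0, 0, 0, 0, 0, 0, 0, 0]
}}

```text
time: 3.73
tcp_pos: [0.4096, -0.0564, 0.1201]
tcp_rot: [3.038, -0.118, 0.723]
contact_force: [-0.2, -0.5, -0.3]
gripper_width: 0.007
finger_force: 0.0
```

```bash
python3 -c "
from h import *
from plant import manip
import cv2
go([-50,36,72],0.65)
o=manip.observe(); im=manip.snapshot('wrist'); W=manip.camera_model('wrist')
E=np.eye(4);E[:3,:3]=R.from_rotvec(o['tcp_rot']).as_matrix();E[:3,3]=o['tcp_pos'];E=E@W['tool_from_camera']
for P in [[-55,75,52],[55,75,52],[55,-75,52],[-55,-75,52],[-39,57,84.5],[-39,15,84.5],[38,36,62]]:
    u=proj(W['mtx'],E,world(BOX,[np.array(P)/1e3]))[0]; print(P,u); cv2.circle(im,tuple(int(round(v)) for v in u),2,(0,0,255),-1)
x=im[60:330,140:500]
cv2.imwrite('pics/w2.png',cv2.resize(x,(800,600),interpolation=cv2.INTER_CUBIC))"
```

```text
t 3.73 box mm [-74.2032  38.9099 120.1097] q [ 0.2816 -0.1609 -0.2076  2.5249 -0.0996  0.3085 -1.4918] F [-0.2251 -0.5073 -0.2885] w 0.0068036746498528426
toolaxes in box (cols)
 [[ 0.8929  0.0037  0.4502]
 [ 0.0028 -1.      0.0027]
 [ 0.4502 -0.0011 -0.8929]]
turn rows [-0.0245  1.5255  0.0213]
shift rows now [-0.0027  0.1527  2.6923] after turn [-0.4924  0.1455  2.6473]
[-55, 75, 52] [237.9293 217.8497]
[55, 75, 52] [241.6329 104.7983]
[55, -75, 52] [398.8189 105.2542]
[-55, -75, 52] [408.5838 218.4704]
[-39, 57, 84.5] [256.2487 190.2633]
[-39, 15, 84.5] [309.0002 190.4457]
[38, 36, 62] [282.532  116.0203]
```

View pics/w2.png

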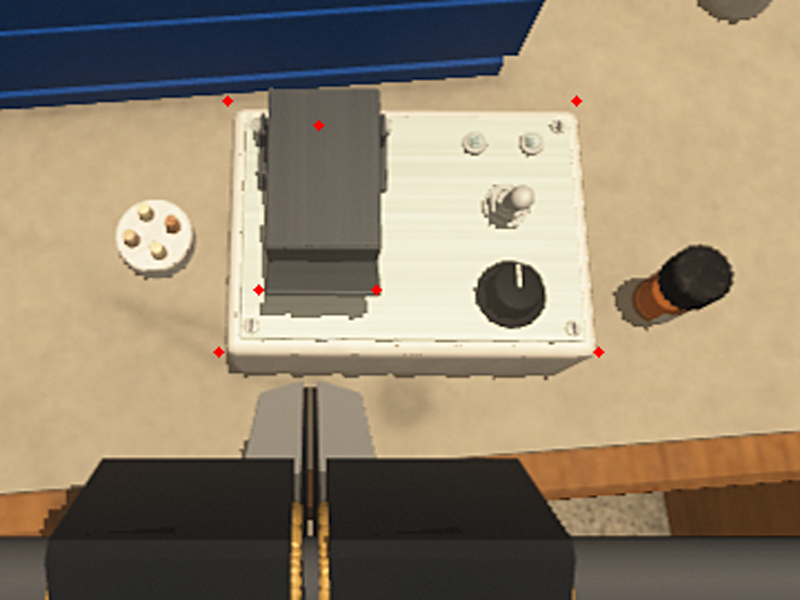

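Projected corners match within about 2 mm. The lip sits about 1–2 mm nearer the operator and to the right: its edge is at crop row 294, columns 266–380, against a predicted 290, 259–377. A tilt of 0.47 rad is enough, so I'll slide the tip down under the lip, along the tool axis.

{"name": "drive_tool", "arguments": {
  "deltas": [-0.03, 0.1, 0.7, 0, 0, 0, -0.03, 0.1, 0.7, 0, 0, 0, -0.04, 0, 0.7, 0, 0, 0, -0.04, 0, 0.6, 0, 0, 0, 0, 0, 0.2, 0, 0, 0, 0, 0, 0, 0, 0, 0]
}}

```text
time: 4.28
tcp_pos: [0.4339, -0.0631, 0.0851]
tcp_rot: [3.042, -0.119, 0.705]
contact_force: [-0.2, -0.5, -0.2]
gripper_width: 0.004
finger_force: 0.0
```

```bash
python3 -c "
from h import *
go([-20,35.5,69],0.55)"
```

```text
t 4.28 box mm [-49.4534  34.2522  85.117 ] q [ 0.2273 -0.0118 -0.1536  2.506  -0.0001  0.1918 -1.5759] F [-0.1712 -0.523  -0.1689] w 0.004440178592232925
toolaxes in box (cols)
 [[ 0.8981  0.0026  0.4399]
 [ 0.0022 -1.      0.0016]
 [ 0.4399 -0.0005 -0.8981]]
turn rows [-0.0143  0.788   0.0173]
shift rows now [ 0.9682 -0.0581  1.3716] after turn [ 0.8343 -0.0624  1.4568]
```

{"name": "drive_tool", "arguments": {
  "deltas": [-0.45, 0, 0, 0, 0, 0, 0, 0, 0, 0, -0.6, 0, 0, 0, 0, 0, -0.6, 0, 0, 0, 0.4, 0, 0, 0, 0.05, 0, 0.35, 0, 0, 0, 0, 0, 0, 0, 0, 0]
}}

```text
time: 4.78
tcp_pos: [0.4292, -0.063, 0.0675]
tcp_rot: [3.091, -0.123, 0.48]
contact_force: [-0.9, -0.1, -0.3]
gripper_width: 0.007
finger_force: 0.0
```

```bash
python3 -c "
from h import *
go([-20,35.5,69],0.31)"
```

```text
t 4.78 box mm [-54.1354  33.9579  67.4854] q [ 0.2059  0.0692 -0.1355  2.412   0.0309  0.3533 -1.6052] F [-0.8904 -0.1496 -0.3062] w 0.007124668402563345
toolaxes in box (cols)
 [[ 0.953   0.0018  0.303 ]
 [ 0.0015 -1.      0.0013]
 [ 0.303  -0.0008 -0.953 ]]
turn rows [-0.0112  0.0178  0.0125]
shift rows now [ 1.6496 -0.074   0.4451] after turn [ 1.6485 -0.0771  0.4485]
```

{"name": "drive_tool", "arguments": {
  "deltas": [0.38, 0, 0.12, 0, 0, 0, 0.38, 0, 0.12, 0, 0, 0, 0.23, 0, -0.32, 0, 0, 0, 0.24, 0, -0.32, 0, 0, 0, 0, 0, 0, 0, 0, 0]
}}

```text
time: 5.2
tcp_pos: [0.4523, -0.0649, 0.0856]
tcp_rot: [3.09, -0.123, 0.483]
contact_force: [0.6, -0.1, -0.4]
gripper_width: 0.006
finger_force: 0.0
```

```bash
python3 -c "
from h import *
from plant import manip
go([-20,35.5,69],0.31)
a=manip.snapshot('wrist')[60:330,140:500];b=manip.snapshot('side')[155:245,275:395]
cv2.imwrite('pics/m1.png',np.hstack([cv2.resize(a,(400,300)),cv2.resize(b,(400,300),interpolation=cv2.INTER_CUBIC)]))"
```

```text
t 5.2 box mm [-30.9528  33.8842  85.5584] q [ 0.2061  0.0707 -0.1357  2.3508  0.0281  0.4105 -1.602 ] F [ 0.5897 -0.0718 -0.411 ] w 0.005617310028286371
toolaxes in box (cols)
 [[ 0.9522  0.0017  0.3053]
 [ 0.0014 -1.      0.001 ]
 [ 0.3053 -0.0006 -0.9522]]
turn rows [-0.0087 -0.0024  0.0119]
shift rows now [ 0.2688 -0.0794  0.9557] after turn [ 0.269  -0.0808  0.9555]
```

View pics/m1.png

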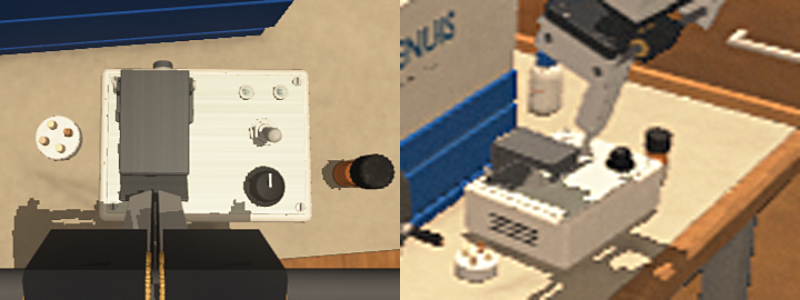

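I can't tell from this whether the lip is lifted, so I'll compare enlarged side views from before and now.

```bash
python3 -c "
from h import *
from plant import manip
b=manip.snapshot('side')[175:225,290:355];a=cv2.imread('pics/side0.png')[175:225,290:355]
cv2.imwrite('pics/m2.png',np.hstack([cv2.resize(i,(400,308),interpolation=cv2.INTER_CUBIC) for i in(a,b)]))"
```

```text
(no output)
```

View pics/m2.png

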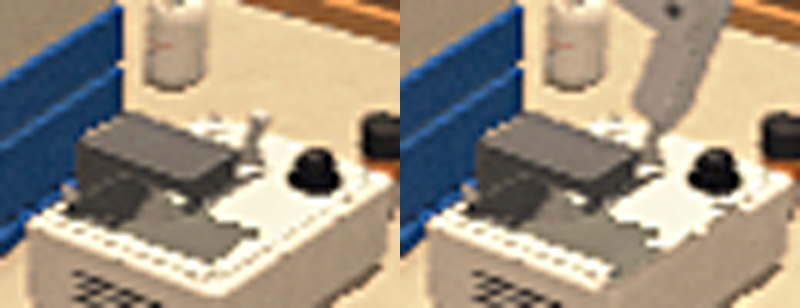

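```bash
python3 -c "
from h import *
from plant import manip
S=manip.camera_model('side');W=manip.camera_model('wrist')
o,b,B,Rt=state()
E=np.eye(4);E[:3,:3]=Rt.as_matrix();E[:3,3]=o['tcp_pos'];E=E@W['tool_from_camera']
tw=lambda v:Rt.apply(np.array(v)/1e3)+o['tcp_pos']
L={'tcp':o['tcp_pos'],'far':tw([8,0,0]),'near':tw([-8,0,0]),'up20':tw([0,0,-20])}
for k,P in dict(lipL=[-39,57,84.5],lipR=[-39,15,84.5],inL=[-23,57,72],topL=[-23,57,89],ptip=[.6,-40,80]).items(): L[k]=world(BOX,[np.array(P)/1e3])[0]
for k,v in L.items(): print(k,'side',(proj(S['mtx'],S['extrinsics'],v[None])[0]-[290,175])*6.15,'wrist',(proj(W['mtx'],E,v[None])[0]-[140,60])*1.111)
"
```

```text
t 5.35 box mm [-32.2781  33.8333  84.0279] q [ 0.2059  0.0722 -0.1355  2.3535  0.0288  0.4081 -1.6027] F [-0.2118  0.2881  0.3024] w 0.004235247193991236
toolaxes in box (cols)
 [[ 0.9528  0.0016  0.3037]
 [ 0.0014 -1.      0.001 ]
 [ 0.3037 -0.0005 -0.9528]]
tcp side [230.0917 176.4311] wrist [154.0331 184.7237]
far side [216.494  166.7246] wrist [154.0312 171.8704]
near side [243.7465 186.1783] wrist [154.0349 197.3653]
up20 side [243.343  142.9562] wrist [153.9763 195.3676]
lipL side [213.1434 198.5192] wrist [115.3272 195.8864]
lipR side [265.7345 165.1138] wrist [185.4611 196.0176]
inL side [182.7366 212.2221] wrist [117.644  170.2666]
topL side [184.3197 178.9733] wrist [114.7822 168.7925]
ptip side [260.7437 107.7657] wrist [273.5211 131.7741]
```

I'll lift a bit further along the arc so that the picture is unambiguous.

{"name": "drive_tool", "arguments": {
  "deltas": [0.28, 0, -0.32, 0, 0, 0, 0.28, 0, -0.32, 0, 0, 0, 0, 0, 0, 0, 0, 0]
}}

```text
time: 5.6
tcp_pos: [0.4593, -0.0655, 0.1012]
tcp_rot: [3.09, -0.123, 0.483]
contact_force: [1.0, 1.1, 0.4]
gripper_width: 0.005
finger_force: 0.0
```

```bash
python3 -c "
from h import *
from plant import manip
state()
b=manip.snapshot('side')[165:225,290:368];a=manip.snapshot('wrist')[90:270,200:434]
cv2.imwrite('pics/m3.png',np.hstack([cv2.resize(i,(400,308),interpolation=cv2.INTER_CUBIC) for i in(a,b)]))"
```

```text
t 5.6 box mm [-23.9526  33.8836 101.1691] q [ 0.2078  0.0521 -0.1364  2.3221  0.0195  0.4576 -1.5935] F [0.9647 1.0556 0.4467] w 0.004919570162293488
toolaxes in box (cols)
 [[ 0.9522  0.0017  0.3053]
 [ 0.0015 -1.      0.001 ]
 [ 0.3053 -0.0005 -0.9522]]
```

View pics/m3.png

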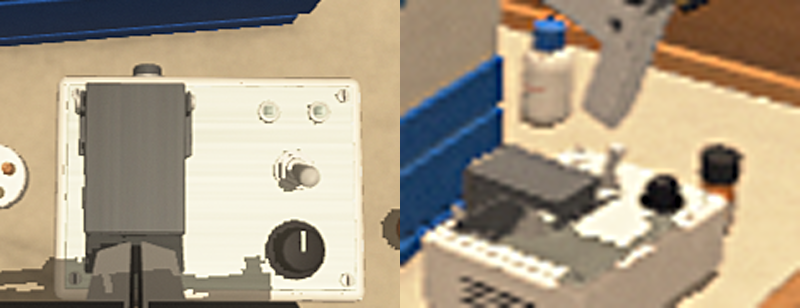

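The wrist view shows the fingertips ending at about (135,240), and the side view shows the finger ending near (600,120), clear above a guard that is still shut. So the finger end sits higher than the stated TCP implies. I'll measure the tip from the silhouette against the first side image.

```bash
python3 -c "
from h import *
from plant import manip
S=manip.camera_model('side')
o,b,B,Rt=state()
im=manip.snapshot('side').astype(int);d=np.abs(im-cv2.imread('pics/side0.png')).sum(2)>40
for r in range(176,208): print(r,''.join('#' if v else '.' for v in d[r,305:360]))
P=lambda v:proj(S['mtx'],S['extrinsics'],(Rt.apply(np.array(v)/1e3)+o['tcp_pos'])[None])[0]
for v in [[0,0,0],[8,0,0],[-8,0,0],[8,-12.5,0],[-8,-12.5,0],[8,-12.5,-20],[-8,-12.5,-20]]:print(v,P(v))
"
```

```text
t 5.7 box mm [-25.0499  33.8396  99.8354] q [ 0.2078  0.0533 -0.1363  2.3245  0.0199  0.4555 -1.594 ] F [-0.0765  0.37    0.2792] w 0.0054864645114881
toolaxes in box (cols)
 [[ 0.9527  0.0016  0.304 ]
 [ 0.0014 -1.      0.001 ]
 [ 0.304  -0.0005 -0.9527]]
176 ........................###########....................
177 .......................########.##.....................
178 ......................#############....................
179 .......................###########.....................
180 ......................###########......................
181 ......................###########......................
182 .....................###########.......................
183 .....................###########.......................
184 .....................###########.......................
185 ....................###########........................
186 .....................##########........................
187 .....................#########.........................
188 .....................#.######.#........................
189 ........................#####..........................
190
[... 607 characters left out ...]
.................................................
201 .......................................................
202 .......................................................
203 .......................................................
204 ........................#..............................
205 .....................###...............................
206 ....................##.............##..................
207 ..................##............######.................
[0, 0, 0] [325.5453 197.892 ]
[8, 0, 0] [323.333  196.3213]
[-8, 0, 0] [327.767  199.4694]
[8, -12.5, 0] [320.754 197.893]
[-8, -12.5, 0] [325.2038 201.0667]
[8, -12.5, -20] [322.8663 192.3657]
[-8, -12.5, -20] [327.364  195.5436]
```

Both cameras agree that the closed fingertips end about 33 mm behind the reported TCP, so I passed over the guard without touching it. I'll back off and descend properly.

{"name": "drive_tool", "arguments": {
  "deltas": [-0.72, 0, -0.23, 0, 0, 0, -0.72, 0, -0.23, 0, 0, 0, -0.14, 0, 0.64, 0, 0, 0, -0.14, 0, 0.64, 0, 0, 0, -0.14, 0, 0.64, 0, 0, 0, -0.14, 0, 0.64, 0, 0, 0, -0.14, 0, 0.64, 0, 0, 0, 0, 0, 0, 0, 0, 0]
}}

```text
time: 6.42
tcp_pos: [0.4323, -0.0632, 0.0321]
tcp_rot: [3.092, -0.123, 0.475]
contact_force: [-0.5, -0.1, -0.3]
gripper_width: 0.008
finger_force: 0.0
```

```bash
cat >> h.py <<'E'
def tip():
    from plant import manip
    o,b,B,Rt=state(); M=(B.inv()*Rt).as_matrix(); e=b-33*M[:,2]
    S=manip.camera_model('side'); im=manip.snapshot('side').astype(int);d=np.abs(im-cv2.imread('pics/side0.png')).sum(2)>40
    print("tip E",e,"far corner",e+8*M[:,0],"tilt",np.arctan2(M[0,2],-M[2,2]))
    w=lambda v:proj(S['mtx'],S['extrinsics'],(B.apply(v/1e3)+[BOX[0],BOX[1],0])[None])[0]
    print("px tip,far,near",w(e),w(e+8*M[:,0]),w(e-8*M[:,0]))
    for r in range(178,220): print(r,''.join('#' if v else '.' for v in d[r,295:360]))
E
python3 -c "
from h import *
tip()"
```

```text
t 6.42 box mm [-50.9847  33.9939  32.067 ] q [ 0.1875  0.1632 -0.1204  2.4288  0.0858  0.247  -1.6583] F [-0.4779 -0.0533 -0.3033] w 0.007612367677291158
toolaxes in box (cols)
 [[ 0.954   0.0019  0.2999]
 [ 0.0015 -1.      0.0013]
 [ 0.2999 -0.0008 -0.954 ]]
tip E [-60.8806  33.9497  63.5483] far corner [-53.2487  33.9619  65.9473] tilt 0.3045608763629098
px tip,far,near [335.53   213.2857] [333.289  211.6894] [337.7805 214.8888]
178 ...........................######################################
179 ............................#####################################
180 ...........................######################################
181 ............................#####################################
182 .............................####################################
183 ............................#####################################
184 ............................#####################################
185 ............................#####################################
186 ............................#####################################
187 ...........................####
[... 1574 characters left out ...]

210 .....................................##########..................
211 ......................................#########..................
212 .....................................#.#######.#.................
213 ........................................######...................
214 .........................................###.##..................
215 .................................................................
216 .................................................................
217 .................................................................
218 .....................................##..........................
219 ...#................................#............................
```

The silhouette confirms the tip model to within about 1–2 mm. The tip is now low in front of the lip, so I'll go under it and lift.

{"name": "drive_tool", "arguments": {
  "deltas": [0.48, 0, 0.1, 0, 0, 0, 0.48, 0, 0.1, 0, 0, 0, 0.3, 0, -0.3, 0, 0, 0, 0.3, 0, -0.3, 0, 0, 0, 0.3, 0, -0.3, 0, 0, 0, 0, 0, 0, 0, 0, 0]
}}

```text
time: 6.97
tcp_pos: [0.4672, -0.0662, 0.061]
tcp_rot: [3.089, -0.123, 0.485]
contact_force: [-0.5, 0.8, 0.6]
gripper_width: 0.008
finger_force: 0.2
```

```bash
python3 -c "
from h import *
tip()"
```

```text
t 6.97 box mm [-15.9527  33.8591  61.0286] q [ 0.1987  0.1496 -0.1318  2.3405  0.0644  0.3417 -1.6362] F [-0.4532  0.7709  0.5758] w 0.007602887687333149
toolaxes in box (cols)
 [[ 0.9518  0.0016  0.3066]
 [ 0.0014 -1.      0.001 ]
 [ 0.3066 -0.0005 -0.9518]]
tip E [-26.0719  33.8273  92.4388] far corner [-18.4573  33.8383  94.892 ] tilt 0.31166380714948705
px tip,far,near [325.7245 200.3574] [323.5187 198.7787] [327.9395 201.9427]
178 .................#...#########################..###.#............
179 ......................###...######################...............
180 .......................###..#####################................
181 ........................##..################.####................
182 .........................#...###############.....................
183 ............................###############......................
184 ............................###############......................
185 ............................###############......................
186 ............................#.############.......................
187 ..............................
[... 1575 characters left out ...]

210 #.##.###.#.#######....##...####.......####.########......#.......
211 ...##.......###................####..###..#######........#.......
212 .......##...##.................########.########.........##......
213 ...............##....................#########...........#.......
214 ................###...............###########............#.......
215 ...............#....##..##.....############..............##......
216 .................#.#..#####.###.#########...............##.......
217 .............###..#.###.####.###########...............###.......
218 .....##..........#....#################.................##.......
219 ......##...........#.#####.##########...............##...........
```

The silhouette shows the guard has moved, resting on the finger. Next I'll slide in and down towards the toggle with slightly more tilt.

{"name": "drive_tool", "arguments": {
  "deltas": [0.09, -0.05, 0.4, 0, 0.23, 0, 0.09, 0, 0.4, 0, 0.23, 0, 0.09, 0, 0.4, 0, 0.23, 0, 0, 0, 0, 0, 0, 0]
}}

```text
time: 7.35
tcp_pos: [0.4722, -0.0676, 0.0398]
tcp_rot: [3.067, -0.121, 0.566]
contact_force: [-0.9, -0.9, -1.0]
gripper_width: 0.006
finger_force: 0.1
```

```bash
python3 -c "
from h import *
tip()"
```

```text
t 7.35 box mm [-10.8794  32.8676  39.7865] q [ 0.2914  0.1971 -0.2364  2.3852  0.274   0.2065 -1.8397] F [-0.8833 -0.8563 -1.0129] w 0.006124575879790135
toolaxes in box (cols)
 [[ 0.934   0.0013  0.3572]
 [ 0.0033 -1.     -0.0049]
 [ 0.3572  0.0058 -0.934 ]]
tip E [-22.6679  33.0308  70.6086] far corner [-15.1958  33.0574  73.4664] tilt 0.3653017023332332
px tip,far,near [324.5212 206.7885] [322.3819 205.1008] [326.6685 208.4825]
178 ................###..########################################....
179 .................##...#####################################......
180 ...............#####...###################################.#.....
181 ................######.#.#################################.......
182 ...............########.#.################################.......
183 ...............#####.####...#############################.#......
184 ................###...####..############################.#.......
185 ................#....#####..###########################.##.......
186 ..................#...###...#########################.##.........
187 ......................##...####
[... 1574 characters left out ...]

210 #.##.###.#.#######....#....#...........####.#######......#.......
211 ...##....#..###.................###...###########........#.......
212 .......##...##..................########.##.####.........##......
213 ...............##....................#..######...........#.......
214 .................##.............#.###########............##......
215 ....................##....#....#.##########..............##......
216 .................#.#...#####.#..#########...............##.......
217 .............###..#.##....##.###########...............###.......
218 .....##..........#....#################.................##.......
219 #.....##...........#...###.##########...............##...........
```

{"name": "drive_tool", "arguments": {
  "deltas": [0.28, -0.04, 0.1, 0, 0, 0, 0.28, -0.04, 0.1, 0, 0, 0, 0, 0, 0, 0, 0, 0]
}}

```text
time: 7.65
tcp_pos: [0.4867, -0.067, 0.0415]
tcp_rot: [3.067, -0.122, 0.57]
contact_force: [0.1, 0.1, -0.6]
gripper_width: 0.01
finger_force: 0.1
```

{"name": "drive_tool", "arguments": {
  "deltas": [0.14, 0, 0.05, 0, 0, 0, 0.14, 0, 0.05, 0, 0, 0]
}}

```text
time: 7.82
tcp_pos: [0.4909, -0.0673, 0.0411]
tcp_rot: [3.067, -0.121, 0.567]
contact_force: [-6.9, 1.7, 7.0]
gripper_width: 0.004
finger_force: 3.9
```

```bash
python3 -c "
from h import *
tip()" | head -8
```

```text
t 7.82 box mm [ 7.6938 34.6161 41.0573] q [ 0.2696  0.2217 -0.2198  2.3456  0.2717  0.2211 -1.8405] F [-6.858   1.7101  6.9731] w 0.004312103778495664
toolaxes in box (cols)
 [[ 0.9338  0.0008  0.3577]
 [ 0.0027 -1.     -0.0048]
 [ 0.3577  0.0055 -0.9338]]
tip E [-4.1102 34.7746 71.8736] far corner [ 3.3605 34.7965 74.7351] tilt 0.3658040725733208
px tip,far,near [318.7943 204.6452] [316.6793 202.9695] [320.9172 206.3271]
178 ..........##########################################.#...........
```

The force is back and up, so the corner is catching the lever's top edge. I'll back off, drop about 6 mm and push again.

{"name": "drive_tool", "arguments": {
  "deltas": [-0.45, 0, -0.17, 0, -0.2, 0, -0.1, 0, 0.28, 0, -0.2, 0, 0, 0, 0, 0, 0, 0]
}}

```text
time: 8.12
tcp_pos: [0.4818, -0.0668, 0.0347]
tcp_rot: [3.082, -0.123, 0.492]
contact_force: [-0.5, -0.1, 0.1]
gripper_width: 0.006
finger_force: 0.2
```

```bash
python3 -c "
from h import *
tip()"
```

```text
t 8.12 box mm [-1.3883 34.3567 34.6958] q [ 0.2915  0.236  -0.2438  2.328   0.2487  0.2748 -1.8165] F [-0.5118 -0.0568  0.0575] w 0.0056464017513588385
toolaxes in box (cols)
 [[ 0.9502  0.0003  0.3118]
 [ 0.0019 -1.     -0.0048]
 [ 0.3118  0.0052 -0.9501]]
tip E [-11.6774  34.5165  66.0503] far corner [-4.0762 34.5313 68.5446] tilt 0.3170806662020951
px tip,far,near [320.9483 207.2312] [318.7861 205.649 ] [323.1193 208.8198]
178 ...........##########################################.#..........
179 ...........##########################################............
180 ...........##########################################............
181 ..........#################.#########################............
182 ..........#########.################################.#...........
183 ..........##########..#############################.#............
184 ...........########.....##########################.#.............
185 .............######..##..#######################.##..............
186 ..............####.#.####..###################.##................
187 ...............###.#..##...#########
[... 1569 characters left out ...]

210 #.##.#####.#######....##...####.###.#####...#######......#.......
211 ...##....#.#.##...............##.#..####..#######........#.......
212 .......##...##...................######..###.###.........##......
213 ...............##....................#..###.##...........#.......
214 ................###.............#.######..###.......#....#.......
215 ...............#....##.........########..##..............##......
216 .................#.######...###.#########...............##.......
217 .............###..##########.###########...............###.......
218 .....##.........#######################.#...............##.......
219 #.....##...........#######.##########...............##...........
```

{"name": "drive_tool", "arguments": {
  "deltas": [0.15, 0, 0.05, 0, 0, 0, 0.15, 0, 0.05, 0, 0, 0]
}}

```text
time: 8.33
tcp_pos: [0.4878, -0.0673, 0.0349]
tcp_rot: [3.082, -0.123, 0.495]
contact_force: [-0.4, -0.4, -0.5]
gripper_width: 0.005
finger_force: 0.2
```

{"name": "drive_tool", "arguments": {
  "deltas": [0.14, 0, 0.05, 0, 0, 0]
}}

```text
time: 8.42
tcp_pos: [0.4903, -0.0676, 0.0347]
tcp_rot: [3.082, -0.123, 0.493]
contact_force: [-6.1, 0.9, 3.8]
gripper_width: 0.004
finger_force: 2.9
```

{"name": "drive_tool", "arguments": {
  "deltas": [0.1, 0, 0.03, 0, 0, 0]
}}

```text
time: 8.5
tcp_pos: [0.4924, -0.0677, 0.0347]
tcp_rot: [3.082, -0.123, 0.493]
contact_force: [-3.6, -0.1, 2.2]
gripper_width: 0.007
finger_force: 1.8
```

The push rose to 6 N and is now falling, so the lever is moving. I'll continue in small steps.

{"name": "drive_tool", "arguments": {
  "deltas": [0.1, 0, 0.03, 0, 0, 0]
}}

```text
time: 8.58
tcp_pos: [0.4948, -0.0679, 0.035]
tcp_rot: [3.082, -0.123, 0.494]
contact_force: [-0.8, -0.0, -0.5]
gripper_width: 0.004
finger_force: 0.2
```

{"name": "drive_tool", "arguments": {
  "deltas": [0.1, 0, 0.03, 0, 0, 0]
}}

```text
time: 8.67
tcp_pos: [0.4971, -0.0681, 0.0352]
tcp_rot: [3.082, -0.123, 0.495]
contact_force: [-0.7, 0.2, 0.1]
gripper_width: 0.006
finger_force: 0.2
```

```bash
python3 -c "
from h import *
tip()"|head -8
```

```text
t 8.67 box mm [14.0028 34.3957 35.1999] q [ 0.2856  0.2576 -0.2392  2.2955  0.254   0.285  -1.8195] F [-0.7112  0.1555  0.1365] w 0.005972879161247264
toolaxes in box (cols)
 [[ 0.9497  0.0005  0.3133]
 [ 0.0021 -1.     -0.0049]
 [ 0.3133  0.0053 -0.9496]]
tip E [ 3.6643 34.5573 66.5382] far corner [11.2616 34.5741 69.0445] tilt 0.3186571278094729
px tip,far,near [316.5287 205.4597] [314.3882 203.8868] [318.6777 207.0389]
178 ......###.######################################.................
```

{"name": "drive_tool", "arguments": {
  "deltas": [0.08, 0, 0.03, 0, 0, 0]
}}

```text
time: 8.8
tcp_pos: [0.4983, -0.0682, 0.035]
tcp_rot: [3.082, -0.123, 0.494]
contact_force: [-6.1, 1.0, 2.3]
gripper_width: 0.006
finger_force: 2.8
```

```bash
python3 -c "
from h import *
from plant import manip
state()
b=manip.snapshot('side')[165:225,285:363];a=manip.snapshot('wrist')[50:230,180:414];
cv2.imwrite('pics/m4.png',np.hstack([cv2.resize(i,(400,308),interpolation=cv2.INTER_CUBIC) for i in(a,b)]))"
```

```text
t 8.8 box mm [15.197  34.3897 34.9795] q [ 0.285   0.26   -0.2388  2.2924  0.2545  0.2864 -1.8199] F [-6.1265  0.9638  2.2546] w 0.006140818131423213
toolaxes in box (cols)
 [[ 0.9499  0.0004  0.3126]
 [ 0.0021 -1.     -0.005 ]
 [ 0.3126  0.0054 -0.9499]]
```

Contact with the hard stop came after about 9 mm of travel, so the toggle is fully over. Now I'll draw the finger straight out.

{"name": "drive_tool", "arguments": {
  "deltas": [-0.38, 0, -0.12, 0, 0, 0, -0.38, 0, -0.12, 0, 0, 0, -0.38, 0, -0.12, 0, 0, 0, -0.38, 0, -0.12, 0, 0, 0, -0.38, 0, -0.12, 0, 0, 0, -0.38, 0, -0.12, 0, 0, 0, -0.38, 0, -0.12, 0, 0, 0, -0.38, 0, -0.12, 0, 0, 0]
}}

```text
time: 9.57
tcp_pos: [0.434, -0.063, 0.0343]
tcp_rot: [3.082, -0.123, 0.494]
contact_force: [0.8, -0.7, 0.0]
gripper_width: 0.008
finger_force: 0.0
```

{"name": "drive_tool", "arguments": {
  "deltas": [-0.4, 0, -0.12, 0, 0, 0, -0.4, 0, -0.12, 0, 0, 0, -0.4, 0, -0.3, 0, 0, 0, -0.3, 0, -0.7, 0, 0, 0, 0, 0, -1, 0, 0, 0, 0, 0, -1, 0, 0, 0, 0, 0, -1, 0, 0, 0, 0, 0, -1, 0, 0, 0]
}}

```text
time: 10.23
tcp_pos: [0.3728, -0.0574, 0.1251]
tcp_rot: [3.082, -0.123, 0.494]
contact_force: [0.5, -1.4, -0.3]
gripper_width: 0.002
finger_force: 0.0
```

```bash
python3 -c "
from h import *
from plant import manip
tip()
b=manip.snapshot('side')[165:225,285:363];a=manip.snapshot('wrist')[90:270,170:404];c=manip.snapshot('top')[190:265,285:385];e=cv2.imread('pics/top0.png')[190:265,285:385]
f=lambda i:cv2.resize(i,(400,300),interpolation=cv2.INTER_CUBIC)
cv2.imwrite('pics/m5.png',np.vstack([np.hstack([f(a),f(b)]),np.hstack([f(c),f(e)])]))"
```

```text
t 10.23 box mm [-110.7654   34.9386  125.1212] q [ 0.4218 -0.1863 -0.3221  2.464  -0.1143  0.5386 -1.4663] F [ 0.5457 -1.4143 -0.3366] w 0.0021979679455510315
toolaxes in box (cols)
 [[ 0.9498  0.0004  0.3128]
 [ 0.002  -1.     -0.0046]
 [ 0.3128  0.005  -0.9498]]
tip E [-121.0884   35.0916  156.4646] far corner [-113.4899   35.1074  158.9671] tilt 0.31816397797113616
px tip,far,near [356.4061 189.5274] [354.0029 187.8612] [358.8198 191.2009]
178 .............................................................####
179 .............................................................####
180 ............................................................#####
181 ............................................................#####
182 ............................................................#####
183 ...........................................................######
184 ..........................................................#######
185 .........................................................#.######
186 ..........................................................#######
187 ...................
[... 1586 characters left out ...]

210 #.##.###..########....##.......##............##.#.#......#.......
211 ...##.......###...........................####.##........#.......
212 .......##...##......................##...###.###.........##......
213 ...................................###.####.##...........#.......
214 ......................................#...###............#.......
215 ...............................###...##..##..............##......
216 .................#............##...###.##...............##.......
217 .............###..#.##....##.#...###.###...............###.......
218 .....##..........#....##...###.####.###.................##.......
219 ......##...........#...#######.##.###...............##...........
```

View pics/m5.png

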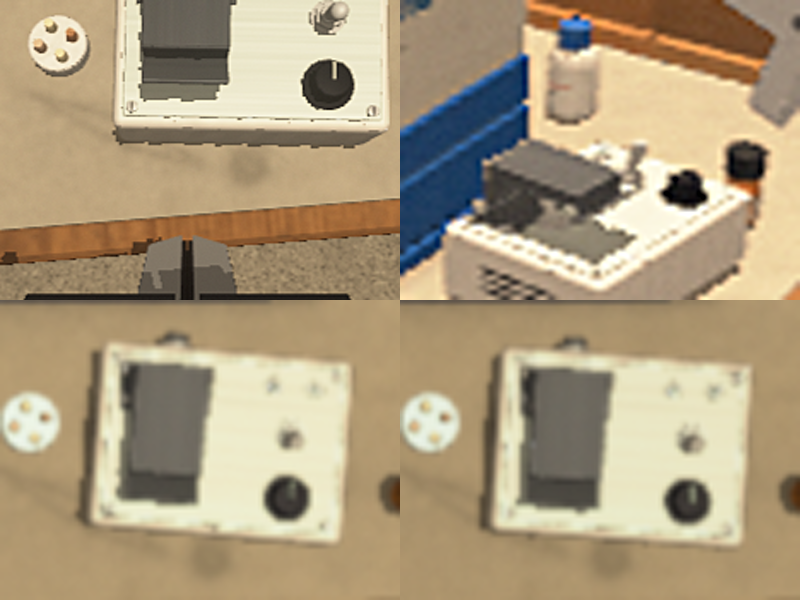

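The final views show the guard shut over the toggle as at the start (top crop (165,420)). The plain toggle is unchanged, the box is in place to within about 1–2 mm, and the finger is clear.

```bash
python3 -c "
from plant import manip
print(manip.job_done())"
```

```text
the job is handed in; nothing more can be done
None
```

The job is handed in at about 10 s: guard lifted, drive toggle pushed to its hard stop (judged by force and about 9 mm of travel, since the guard hides it), and guard shut again; the plain toggle is unchanged, and the box slid an estimated 1–3 mm.

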